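# Switch off the warming tray and lift the round roll with the tongs

### The arm

A 7-joint arm with a two-finger parallel gripper is mounted at the origin on a cart in front of the work surface, level with it; the furniture and walls round the work are solid. World frame = base frame: x ahead of the robot, y to its left, z up, the work surface at z = 0. Lengths are in m, angles in rad, forces in N, time in s.
With the tool pointing down it reaches from about 0.425 to 0.875 m from the base axis. Payload 4.7 kg.
Tool frame: the origin (TCP) lies where the fingers leave the gripper's body, on its centre line; the fingertips stand 70 mm ahead of it and the grasp point (between the pads) lies 51 mm ahead of it; z points along the fingers, y is the line along which they close (so a half turn about z gives the same grasp; the last joint's range is limited). The gripper opens to 87 mm and grips with 3 to 60 N. Pads are 19 mm wide; open, the fingers measure 117 mm over their backs; the gripper's body (75 mm by 190 mm) begins 51 mm behind the grasp point.
Start: joints at [1.309, 0.321, -0.07, 1.45, 0.023, 1.371, -0.057], TCP at [0.177, -0.625, 0.292] pointing down, gripper open.
Joint ranges: [-2.86, 2.86], [-0.3, 2.09], [-1.38, 1.24], [0.06, 2.45], [-1.56, 4.7], [0.09, 2.05], [-2.69, 2.69]. Speed limits (rad/s): [2.57, 2.57, 3.14, 3.14, 3.14, 3.14, 3.14].

### API

Orientations are given as a rotation vector (axis times angle).
In Python, from bench import ctrl gives the robot as it stands.
- The arm moves only by the tool drive_tool, never from a script. Its argument "motion" is a list of rows, each a list of 3 entries, a list of its own where there are three numbers: the shift along the tool's x, y, z in cm, then the turn, a rotation vector about the tool's x, y, z in degrees, then the opening, from -1 (shut) to 1 (fully open). In form: [[[x, y, z], [ax, ay, az], claw], ...]. A call has 1 to 12 rows; each row shifts and turns the commanded pose from where the row before left it, along the tool's axes as they then stand; what a row does not reach is not made up. A row lasts 1/8 s, in which the tool goes at most 62.5 mm and 10.7 degrees, less where a joint would pass 70% of its speed; a pose out of reach is approached as far as the arm can. A call with a gripper value outside its range is refused whole. The fingers move at their own pace and stop on an object; "force" is the grip in N (left out, the last holds). Time passes only in rows, so rows that do not move let the fingers close. It gives the time, the measured TCP pose, the force, the opening and the grip force at its end, in the units of the state.
- ctrl.get_state(): the state, without advancing time (a new reading comes with each control period).
- ctrl.get_image(name): name is "scene" or "top"; returns the picture (480x640x3 uint8, red, green, blue); there is no depth.
- ctrl.calibration(name): a dict with "K" (3x3 intrinsics, pixels), "distortion" ([k1, k2, p1, p2, k3] as OpenCV has them; the pictures are not rectified), "origin" and "attitude" of the camera in the world. Camera axes: x right, y up, looking along -z (the intrinsics and any distortion apply to the point x, -y, -z); pixel columns grow to the right and rows downward; lengths in m; the calibration is good to about 2 mm. A picture is of the moment at which its call begins. calibration takes no time and is no camera call.
- ctrl.close_job(): hands the job in; it is judged then, once.
The state is a dict: "time": time; "joint_positions": joint angles; "qd": joint speeds; "joint_torque": joint torques, N m; "position": TCP position; "tool_rot": TCP orientation; "ft_force": force on the tool from outside, world axes, zero at the start; "torque": the same for the moment, N m; "grip_width": opening from 0.0 (shut) to 1.0 (fully open); "grip_force": force on a finger pad.
Only numpy, scipy, OpenCV 4.12 (cv2) and the standard library are available. Lean on these libraries where they do the work, as an engineer would, in place of code of your own. Each camera call takes 0.05 s, during which the arm holds its last target. There are 200 camera calls.

### The job

Switch the warming tray off by sliding its heat slider all the way to the end nearest the robot, then pick up the kitchen tongs, close them on the small round roll and lift it about 12 cm above the tray. Touch the roll only with the tongs, and leave the finger rolls and the other things where they are. Finish while still holding it up steadily, roll in the tongs and tongs in the gripper; nothing is put down.

Things in the scene. Friction and masses are not known exactly. Their poses are not given: they have to be found in the camera images.
- tray: Warming tray, fixed: a steel slab 240 (x) by 320 (y) by 32 mm high with a black heating plate; its left end (+y, 45 mm wide) is a bare steel control strip with the heat slider. Origin: centre of its underside, on the worktop; x points away from the robot at yaw 0, y to the left. Top face 32 mm above the origin.
- heat_slider (a joint): The slide control on the tray's control strip, travel 0 to 0.07 m along the tray's x axis: 0 = off (end nearest the robot, marked by a small ring), growing away from the robot = hotter (longer marks). It has light friction (about 1.5 N), stays where it is left, and has a stop at each end.
- slider_top (a point): Centre of the top of the slider's knob: a black block 16 mm along the tray's x, 24 mm across (tray's y), 28 mm tall, standing on the tray's top face. The knob is at tray x = -85 mm + joint value, tray y = +125 mm; its top is 61 mm above the worktop.
- tongs: Sprung kitchen tongs lying open on the worktop, hinge axis upright, a V with arms spread left and right; 190 mm long, 36 mm high, 0.13 kg, balanced near the grips. Origin: on the hinge, at the underside; x along the middle line (when open) from hinge to tips, z up. The left arm (+y) is part of this body. Steel arms and tips are 24 mm high, 6 to 30 mm above the underside.
- tongs_arm (a joint): Closing angle of the tongs (right arm turning towards the left), rad: 0 = open, as it lies; about 0.2 closed on the round roll; 0.36 fully closed. A spring opens it: at the grips it takes about 3.5 N to begin closing and 6.5 N at 0.2 rad; half of the squeeze beyond that reaches the tips.
- tongs_grip (a point): Midway between the two grips when open: 82 mm along the tongs' x from the hinge, 18 mm above the underside. Each grip is an upright round black rubber post on its arm, 14 mm diameter, 36 mm tall from the underside. Take them from above, a finger outside each, and squeeze across the V. Width over both grips: 58 mm open, 41 mm when closed on the round roll.
- tongs_left_tip (a point): Middle of the left tip: a 32 mm long, 24 mm high, 4 mm thick steel plate, slightly hollow towards the other tip; 165 mm from the hinge, 18 mm above the underside. Free gap between the tips: about 72 mm open, 60 mm with the grips squeezed to 51 mm. With the tongs held, the middle of the tips lies 79 mm ahead of the middle of the grips along the middle line.
- tongs_right_tip (a point): The same on the right, moving arm.
- round_roll: The small round bread roll, 44 mm diameter (straight sides from 12 to 22 mm above its underside), 39 mm high, domed, about 35 g; stands on the front part of the heating plate. Origin: centre of its underside.
- round_roll_mid (a point): Middle of the round roll, 17 mm above its underside.
- finger_roll_1: Long finger roll, 90 by 36 by 37 mm, lying on the back part of the heating plate along the tray's y. Origin: centre of its underside. To be left alone.
- finger_roll_2: The second finger roll, the same size, beside the first. To be left alone.
- mug: White mug, 93 mm high, on the worktop beyond the tongs. To be left alone.
- jar: Glass jar with a green lid, 107 mm high, left of the tray. To be left alone.
- plate: Small white plate, 194 mm diameter, right of the tongs. To be left alone.
Not all that is in view belongs to the job. What is shaped like the round_roll but orange is not meant.

How it is judged:
By the outcome, as a careful person would: the job done as asked, in the order asked, and still so for the second after the job is handed in, while the arm keeps its last pose, push and grip.
It also fails if it takes over 67 s, if anything falls off the work surface, if the arm or the gripper's body presses on something with over 40 N, if the wrist force passes 120 N, or if a joint passes its speed limit or range.

## Working session

There is one attempt and no reset: what is moved stays moved. The work goes in short steps, Python scripts to look and compute and a tool call to move; the robot and the scene stay as the last step left them, time stands still between calls to the robot, and variables do not carry over. Pictures are saved under pics/ and viewed, at most 10 in all, crops included, and the job is handed in when it is done.

Besides the shell and the picture viewer there is one more tool, called after "Emit:" by a JSON object that holds its "fn" and its "kwargs". drive_tool: Moves the arm, as the interface text tells. Its arguments: {"type":"object","properties":{"motion":{"type":"array","items":{"type":"array"}},"force":{"type":"number"}},"required":["motion"]}

```bash
ls; mkdir -p pics
python3 - <<'E'
from bench import ctrl
import cv2
for n in("scene","top"):
    im=ctrl.get_image(n); cv2.imwrite(f"pics/{n}0.png",im[:,:,::-1])
    c=ctrl.calibration(n); print(n,c)
print(ctrl.get_state())
E
```

```text
pics
scene {'K': array([[443.66258087,   0.        , 325.28221614],
       [  0.        , 443.66258087, 244.42825733],
       [  0.        ,   0.        ,   1.        ]]), 'distortion': array([-0.06145603,  0.        ,  0.        ,  0.        ,  0.        ]), 'origin': array([-0.45354408, -0.88919249,  0.67696246]), 'attitude': array([ 1.07493241, -0.4870513 , -0.80734373])}
top {'K': array([[483.41753508,   0.        , 319.59957233],
       [  0.        , 483.41753508, 237.02662528],
       [  0.        ,   0.        ,   1.        ]]), 'distortion': array([-0.04067155,  0.        ,  0.        ,  0.        ,  0.        ]), 'origin': array([ 0.36200974, -0.06410713,  1.38827484]), 'attitude': array([ 0.10719954, -0.13524649, -1.56209673])}
{'time': 0.1, 'joint_positions': array([ 1.30909739,  0.3217456 , -0.07005092,  1.45152391,  0.0226354 ,
        1.3708254 , -0.05687925]), 'qd': array([ 0.00020927, -0.00238704, -0.00265894, -0.00376576, -0.00088954,
       -0.00101077,  0.00055394]), 'joint_torque': array([-4.11101297e-06, -4.92572987e+01, -4.05687941e-01, -3.13400459e+01,
       -6.41433243e-02,  3.94803251e-02,  5.83424526e-05]), 'position': array([ 0.17683389, -0.62509763,  0.29128727]), 'tool_rot': array([-3.11010437e+00, -4.31657533e-01,  5.84826636e-04]), 'ft_force': array([ 0.39214725,  0.02219837, -0.44896358]), 'torque': array([-0.03575381, -0.0152646 , -0.03653692]), 'grip_force': 0.0, 'grip_width': 0.9975772278030655}
```

View pics/top0.png

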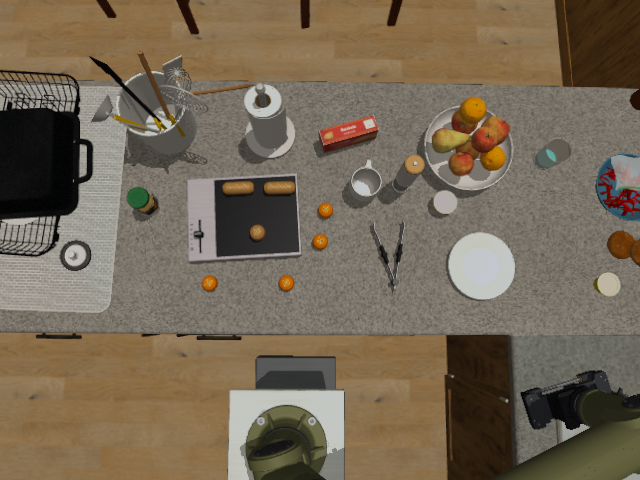

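View pics/scene0.png

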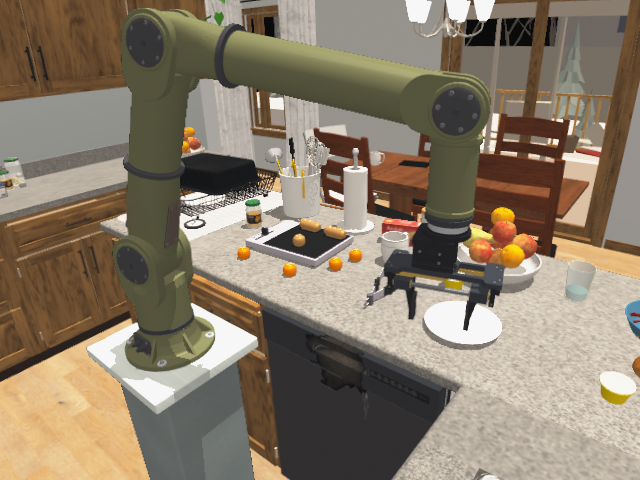

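The top view shows the tray at (188–300, 176–262), the slider knob near (198,235), the round roll at (257,232), and finger rolls at (238,187) and (279,187). The tongs' hinge is at (393,288), grips at about (383,254) and (398,254), and tips at (376,226) and (404,225). Oranges lie around the tray. The next step is to measure these with masks.

```bash
cat > h.py <<'E'
import numpy as np, cv2
from scipy.spatial.transform import Rotation as R
from bench import ctrl
def ray(n,uv):
    c=ctrl.calibration(n)
    p=cv2.undistortPoints(np.array([[uv]],float),c["K"],c["distortion"])[0,0]
    return c["origin"],R.from_rotvec(c["attitude"]).apply([p[0],-p[1],-1])
def at(n,uv,z):
    o,d=ray(n,uv); return o+d*(z-o[2])/d[2]
def pix(n,P):
    c=ctrl.calibration(n); q=R.from_rotvec(c["attitude"]).inv().apply(np.array(P)-c["origin"])
    q=q*[1,-1,-1]
    return cv2.projectPoints(q[None],np.zeros(3),np.zeros(3),c["K"],c["distortion"])[0][0,0]
def blobs(m,off=(0,0),amin=8):
    n,l,s,c=cv2.connectedComponentsWithStats(m.astype(np.uint8))
    return [(c[i]+off,s[i]) for i in range(1,n) if s[i][4]>=amin]
E
python3 - <<'E'
from h import *
im=cv2.imread("pics/top0.png")
a=cv2.resize(im[165:270,180:310],None,fx=4.6,fy=4.6,interpolation=cv2.INTER_CUBIC)
b=cv2.resize(im[215:300,365:415],None,fx=6,fy=6,interpolation=cv2.INTER_CUBIC)
cv2.imwrite("pics/tr.png",a);cv2.imwrite("pics/tg.png",b)
hsv=cv2.cvtColor(im,cv2.COLOR_BGR2HSV)
# tongs dark blobs
t=im[215:300,365:415].max(2)<45
for c,s in blobs(t,(365,215),4): print("dark tongs",c.round(1),s[2:],at("top",c,.036)[:2].round(4))
# roll
r=((hsv[...,0]>5)&(hsv[...,0]<22)&(hsv[...,1]>90)&(hsv[...,2]>80))[170:265,185:302]
for c,s in blobs(r,(185,170),30): print("roll",c.round(1),s[2:],at("top",c,.05)[:2].round(4))
# tray plate (black) 
k=(im.max(2)<60)[165:270,180:310]
for c,s in blobs(k,(180,165),15): print("black",c.round(1),s, at("top",c,.032)[:2].round(4))
m=(im.max(2)<60)&False
g=cv2.fillPoly(np.zeros(im.shape[:2],np.uint8),[np.array([[180,165],[310,165],[310,270],[180,270]])],1)
pl=((im.max(2)<60)&(g>0)).astype(np.uint8)
cs=max(cv2.findContours(pl,cv2.RETR_EXTERNAL,cv2.CHAIN_APPROX_NONE)[0],key=cv2.contourArea)
P=np.array([at("top",p[0],.032)[:2] for p in cs],np.float32)
print("plate rect",cv2.minAreaRect(P))
E
```

```text
dark tongs [398.5 253.2] [ 6 20 74] [ 0.5279 -0.3113]
dark tongs [383.4 254.3] [ 9 18 78] [ 0.5244 -0.2683]
dark tongs [391.7 282.5] [ 3  6 10] [ 0.4451 -0.2904]
roll [237.8 187. ] [ 32  13 351] [0.713  0.1455]
roll [279.3 186.6] [ 31  12 346] [0.7149 0.0275]
roll [257.  231.6] [ 15  14 174] [0.5847 0.088 ]
black [255.4 219.5] [  35   11   84   80 5154] [0.6225 0.0952]
black [199.3 237.8] [14 64  9 23 45] [0.5689 0.2529]
plate rect ((0.6350578665733337, 0.09426286071538925), (0.22003014385700226, 0.23182108998298645), 3.9018092155456543)
```

View pics/tr.png

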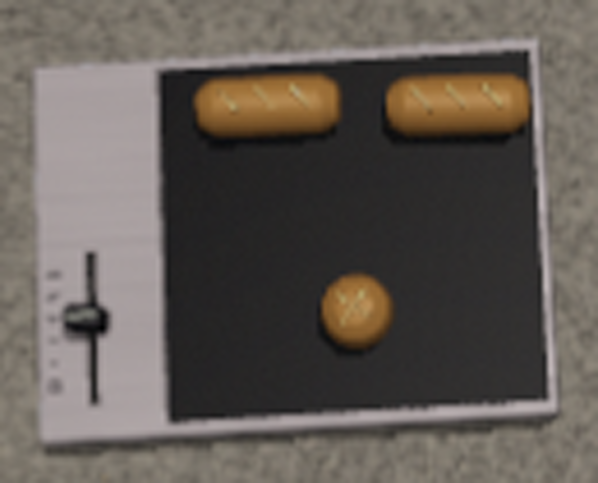

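View pics/tg.png

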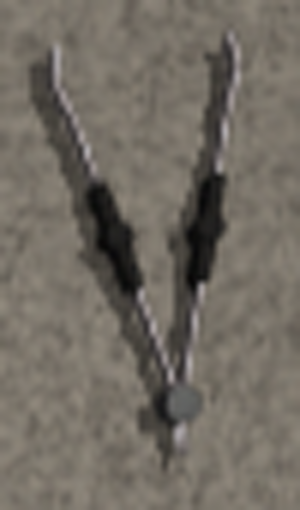

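The tray crop shows the knob at full-image (198.5,234), about mid-travel, with the ring at the near end. The roll is at (257,232). The tongs crop shows the hinge cap at about (394.6,281.6), the posts at (383.4,254.6) and (399,253.3), and the tips at (374,224.5) and (403.5,222).

Run:
```python
from h import *
f=lambda u,v,s,o:((u+.5)/s-.5+o[0],(v+.5)/s-.5+o[1])
T=lambda u,v,z:at("top",f(u,v,4.6,(180,165)),z)[:2]
G=lambda u,v,z:at("top",f(u,v,6,(365,215)),z)[:2]
c=[T(*p,.032) for p in[(36,68),(538,40),(556,411),(42,441)]]
print("tray",np.round(c,4),[np.linalg.norm(c[i]-c[(i+1)%4]).round(4) for i in range(4)])
ctr=np.mean(c,0); xa=c[0]+c[1]-c[2]-c[3]; ya=c[0]+c[3]-c[1]-c[2]
yaw=np.arctan2(xa[1],xa[0]); yaw2=np.arctan2(-ya[0],ya[1]); print("ctr",ctr,"yaw",np.degrees([yaw,yaw2]))
yw=(yaw+yaw2)/2;M=np.array([[np.cos(yw),-np.sin(yw)],[np.sin(yw),np.cos(yw)]])
k=T(85,313,.061);print("knob",k,"in tray",M.T@(k-ctr))
for z in(.05,.065):
  r=T(357,312,z);print("roll",r,"tray",M.T@(r-ctr))
for j in(0,.07):print("knob j",j,ctr+M@[-.085+j,.125])
h=G(181,402,.036);L=G(113,240,.036);Rr=G(207,232,.036);tl=G(56,55,.03);tr=G(231,40,.03)
print("h",h,"L",L,"R",Rr,"tl",tl,"tr",tr)
g=(L+Rr)/2;t=(tl+tr)/2
for a,n in((g,"g"),(t,"t")):
  d=a-h;print(n,a,np.linalg.norm(d),np.degrees(np.arctan2(d[1],d[0])))
d=L-Rr;print("sep",np.linalg.norm(d),np.degrees(np.arctan2(-d[0],d[1])),"tipsep",np.linalg.norm(tl-tr),np.degrees(np.arctan2(-(tl-tr)[0],(tl-tr)[1])))
s=ctrl.get_state();print(R.from_rotvec(s["tool_rot"]).as_matrix().round(3))
```

```text
tray [[ 0.7393  0.2946]
 [ 0.7598 -0.0205]
 [ 0.5246 -0.0342]
 [ 0.5041  0.28  ]] [np.float64(0.3158), np.float64(0.2356), np.float64(0.3148), np.float64(0.2357)]
ctr [0.63193922 0.12997426] yaw [3.44978799 3.73151089]
knob [0.57882334 0.25010725] in tray [-0.04548797  0.12322369]
roll [0.58234871 0.08717389] tray [-0.05217365 -0.03961061]
roll [0.57987905 0.08547827] tray [-0.05474466 -0.04114823]
knob j 0 [0.53927763 0.24940553]
knob j 0.07 [0.60914021 0.25378946]
h [ 0.44769045 -0.29908365] L [ 0.52369793 -0.26839109] R [ 0.52774204 -0.31295094] tl [ 0.61313361 -0.24344979] tr [ 0.62106364 -0.32759629]
g [ 0.52571999 -0.29067102] 0.07848171987581803 6.153487473873504
t [ 0.61709862 -0.28552304] 0.16995004639190792 4.576595221181805
sep 0.044742987165172735 5.185768194924128 tipsep 0.08451933313167447 5.383696065182969
[[ 0.962  0.272 -0.001]
 [ 0.272 -0.962  0.002]
 [-0.    -0.002 -1.   ]]
```

Emit:
{"fn": "drive_tool", "kwargs": {"motion": [[[0,0,0],[0,0,6.1],-1],[[0,0,0],[0,0,6.1],-1],[[4.9,-3.75,0],[0,0,0],-1],[[4.9,-3.75,0],[0,0,0],-1],[[4.9,-3.75,0],[0,0,0],-1],[[4.9,-3.75,0],[0,0,0],-1],[[4.9,-3.75,0],[0,0,0],-1],[[4.9,-3.75,0],[0,0,0],-1],[[4.9,-3.75,0],[0,0,0],-1],[[4.9,-3.75,0],[0,0,0],-1]]}}

```text
time: 1.35
position: [0.5504, -0.3, 0.2919]
tool_rot: [3.14, 0.098, -0.001]
ft_force: [0.1, -1.2, -0.2]
grip_width: 0.019
grip_force: 0.0
```

Emit:
{"fn": "drive_tool", "kwargs": {"motion": [[[1.03,-5.47,0.4],[0,0,0],-1],[[1.03,-5.47,0.4],[0,0,0],-1],[[1.03,-5.47,0.4],[0,0,0],-1],[[1.03,-5.47,0.4],[0,0,0],-1],[[1.03,-5.47,0.4],[0,0,0],-1],[[1.03,-5.47,0.4],[0,0,0],-1],[[1.03,-5.47,0.4],[0,0,0],-1],[[1.03,-5.47,0.4],[0,0,0],-1],[[1.03,-5.47,0.4],[0,0,0],-1],[[1.03,-5.47,0.4],[0,0,0],-1],[[0,0,0],[0,0,0],-1],[[0,0,0],[0,0,0],-1]]}}

```text
time: 2.85
position: [0.6177, 0.2504, 0.2514]
tool_rot: [3.139, 0.099, -0.002]
ft_force: [-0.2, 0.0, -0.1]
grip_width: 0.004
grip_force: 0.0
```

Emit:
{"fn": "drive_tool", "kwargs": {"motion": [[[0,0,3.5],[0,0,0],-1],[[0,0,3.5],[0,0,0],-1],[[0,0,3.5],[0,0,0],-1],[[0,0,2],[0,0,0],-1],[[0,0,1.3],[0,0,0],-1],[[0,0,0],[0,0,0],-1],[[0,0,0],[0,0,0],-1]]}}

```text
time: 3.72
position: [0.6185, 0.2513, 0.1156]
tool_rot: [-3.139, -0.099, -0.003]
ft_force: [-0.9, 0.7, -0.9]
grip_width: 0.006
grip_force: 0.0
```

Run:
```python
from h import *
im=ctrl.get_image("scene")[:,:,::-1]
u,v=pix("scene",(.58,.25,.06)).astype(int);print(u,v)
cv2.imwrite("pics/s1.png",cv2.resize(im[v-60:v+60,u-70:u+90],None,fx=4,fy=4,interpolation=cv2.INTER_CUBIC))
```

```text
264 227
```

View pics/s1.png

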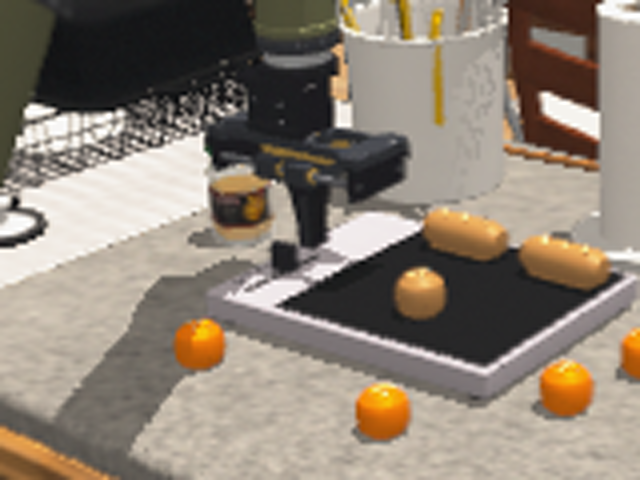

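The crop shows the closed fingers (at 313,215) standing just beyond the knob (285,257), above the strip. I will now push the knob towards the robot.

Emit:
{"fn": "drive_tool", "kwargs": {"motion": [[[-1,0,0.1],[0,0,0],-1],[[-1,0,0],[0,0,0],-1],[[-1,0,0],[0,0,0],-1],[[-1,0,0],[0,0,0],-1],[[-1,0,0],[0,0,0],-1],[[-0.6,0,0],[0,0,0],-1],[[0,0,0],[0,0,0],-1]]}}

```text
time: 4.65
position: [0.5611, 0.2473, 0.1131]
tool_rot: [3.139, 0.099, -0.002]
ft_force: [0.7, -0.1, -0.2]
grip_width: 0.006
grip_force: 0.0
```

Emit:
{"fn": "drive_tool", "kwargs": {"motion": [[[-0.3,0,0],[0,0,0],-1],[[-0.3,0,0],[0,0,0],-1],[[0,0,0],[0,0,0],-1]]}}

```text
time: 5.03
position: [0.5596, 0.2469, 0.1134]
tool_rot: [-3.138, -0.097, -0.013]
ft_force: [10.2, 1.3, -7.6]
grip_width: 0.002
grip_force: 5.4
```

The push met the stop at 10 N. Next I back off, rise and check.

Emit:
{"fn": "drive_tool", "kwargs": {"motion": [[[-0.3,0,0],[0,0,0],-1],[[0,0,0],[0,0,0],-1],[[1.2,0,0],[0,0,0],-1],[[1.5,0,0],[0,0,0],-1],[[0,0,-4],[0,0,0],-1],[[0,0,-5],[0,0,0],-1],[[0,0,-5],[0,0,0],-1],[[0,5.8,0],[0,0,0],1],[[0,5.8,0],[0,0,0],1],[[0,5.8,0],[0,0,0],1],[[0,5.8,0],[0,0,0],1],[[0,5.8,0],[0,0,0],1]]}}

```text
time: 6.52
position: [0.598, -0.0426, 0.2532]
tool_rot: [-3.14, -0.099, 0.001]
ft_force: [0.4, 0.1, -0.0]
grip_width: 0.484
grip_force: 0.0
```

Run:
```python
from h import *
im=ctrl.get_image("top")[:,:,::-1]
cv2.imwrite("pics/t2.png",cv2.resize(im[165:270,180:310],None,fx=4.6,fy=4.6,interpolation=cv2.INTER_CUBIC))
print(ctrl.get_state()["position"])
```

```text
[ 0.5981852  -0.05407935  0.25274514]
```

View pics/t2.png

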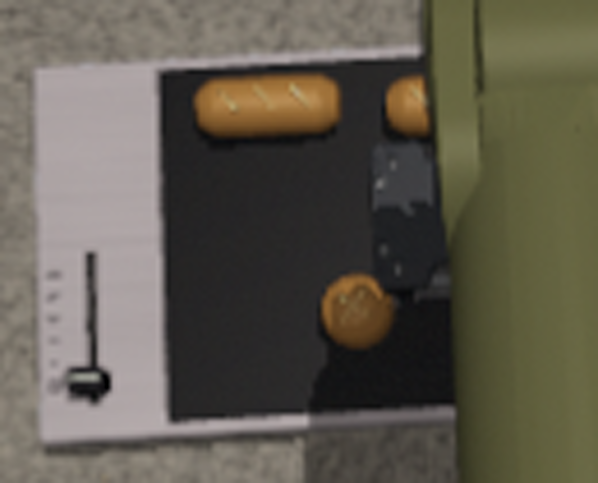

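The crop shows the knob at the near end of its slot beside the ring (88,380), with the roll untouched at (357,312). Next are the tongs.

Emit:
{"fn": "drive_tool", "kwargs": {"motion": [[[0,0,0],[0,0,-1.4],1],[[-1.83,4.84,1],[0,0,0],1],[[-1.83,4.84,1],[0,0,0],1],[[-1.83,4.84,1],[0,0,0],1],[[-1.83,4.84,1],[0,0,0],1],[[-1.83,4.84,1],[0,0,0],1],[[0,0,0],[0,0,0],1],[[0,0,0],[0,0,0],1],[[0,0,0],[0,0,0],1]]}}

```text
time: 7.7
position: [0.5294, -0.2873, 0.2036]
tool_rot: [-3.137, -0.144, -0.001]
ft_force: [0.2, -0.6, -0.3]
grip_width: 1.002
grip_force: 0.0
```

Run:
```python
from h import *
s=ctrl.get_state();print(s["position"],s["tool_rot"],s["grip_width"])
im=ctrl.get_image("scene")[:,:,::-1]
u,v=pix("scene",(.53,-.29,.06)).astype(int);print(u,v)
x0,y0=u-90,v-80;print(x0,y0)
cv2.imwrite("pics/s3.png",cv2.resize(im[y0:y0+140,x0:x0+180],None,fx=4.2,fy=4.2,interpolation=cv2.INTER_CUBIC))
for n,P in dict(L=(.5245,-.269,.036),R=(.5278,-.3127,.036),hinge=(.448,-.299,.036),grip=(.527,-.291,.018)).items():print(n,((pix("scene",P)-[x0,y0]+.5)*4.2-.5).round())
```

```text
[ 0.52939427 -0.28725967  0.203579  ] [-3.13748623e+00 -1.43596348e-01 -1.17503318e-03] 1.0017395356968866
382 273
292 193
L [350. 363.]
R [406. 379.]
hinge [325. 421.]
grip [378. 393.]
```

View pics/s3.png

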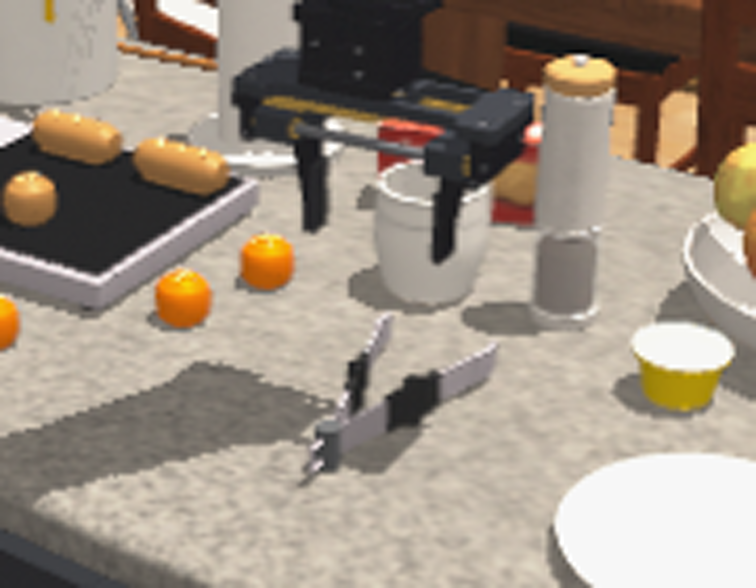

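The scene crop shows the tongs with posts near (357,360) and (413,378) and the hinge at (328,424). That agrees with the top view once the grip is placed at about (0.530, -0.2915). The open fingers are above and clear, so I descend.

Emit:
{"fn": "drive_tool", "kwargs": {"motion": [[[0,0.42,3],[0,0,0],1],[[0,0,3],[0,0,0],1],[[0,0,3],[0,0,0],1],[[0,0,2],[0,0,0],1],[[0,0,1.2],[0,0,0],1],[[0,0,0.7],[0,0,0],1],[[0,0,0],[0,0,0],1],[[0,0,0],[0,0,0],1],[[0,0,0],[0,0,0],1]]}}

```text
time: 8.88
position: [0.5288, -0.2944, 0.075]
tool_rot: [3.138, 0.137, 0.002]
ft_force: [-0.2, -0.2, 0.7]
grip_width: 0.998
grip_force: 0.0
```

Emit:
{"fn": "drive_tool", "kwargs": {"motion": [[[0.15,-0.25,0.05],[0,0,0],0.8],[[0,0,0],[0,0,0],0.6],[[0,0,0],[0,0,0],0.5],[[0,0,0],[0,0,0],0.4],[[0,0,0],[0,0,0],0.3],[[0,0,0],[0,0,0],0.25],[[0,0,0],[0,0,0],0.2],[[0,0,0],[0,0,0],0.2],[[0,0,0],[0,0,0],0.2],[[0,0,0],[0,0,0],0.2],[[0,0,0],[0,0,0],0.2]], "force": 20}}

```text
time: 10.25
position: [0.5297, -0.2915, 0.0737]
tool_rot: [3.139, 0.137, -0.0]
ft_force: [-0.6, -0.4, 0.1]
grip_width: 0.599
grip_force: 4.8
```

The grips are held at 52 mm with 4.8 N, as predicted. Now I lift gently and look.

Emit:
{"fn": "drive_tool", "kwargs": {"motion": [[[0,0,-0.5],[0,0,0],0.17],[[0,0,-1],[0,0,0],0.17],[[0,0,-2],[0,0,0],0.17],[[0,0,-2.5],[0,0,0],0.17],[[0,0,-2.5],[0,0,0],0.17],[[0,0,-2.5],[0,0,0],0.17],[[0,0,-2],[0,0,0],0.17],[[0,0,-1],[0,0,0],0.17],[[0,0,0],[0,0,0],0.17],[[0,0,0],[0,0,0],0.17]]}}

```text
time: 11.5
position: [0.5291, -0.2912, 0.2127]
tool_rot: [-3.138, -0.137, 0.003]
ft_force: [0.6, -0.0, -1.5]
grip_width: 0.585
grip_force: 4.7
```

Run:
```python
from h import *
s=ctrl.get_state();print(s["position"],s["tool_rot"],s["grip_width"],s["grip_force"],s["ft_force"])
im=ctrl.get_image("scene")[:,:,::-1]
t=ctrl.get_image("top")[:,:,::-1]
u,v=pix("scene",(.55,-.29,.15)).astype(int);x0,y0=u-60,v-50;print(x0,y0)
a=cv2.resize(im[y0:y0+100,x0:x0+120],(480,400),interpolation=cv2.INTER_CUBIC)
u,v=pix("top",(.6,-.29,.15)).astype(int);print(u-25,v-30)
b=cv2.resize(t[v-30:v+50,u-25:u+35],(300,400),interpolation=cv2.INTER_CUBIC)
cv2.imwrite("pics/l4.png",np.hstack([a,b]))
p=R.from_rotvec(s["tool_rot"]).as_matrix();o=s["position"]+p[:,2]*.056
for n,q in dict(tips_top_mid=(.079+.016,0,-.012),tipL=(.095,-.03,-.012),tipR=(.095,.03,-.012)).items():
  P=o+p@q; print(n,P,pix("scene",P)-[x0,y0],pix("top",P))
```

```text
[ 0.52912259 -0.29123662  0.2126861 ] [-3.13769504e+00 -1.37132578e-01  2.57775337e-03] 0.5850426898062309 4.736093517858535 [ 0.62863887 -0.02767127 -1.47574294]
326 192
372 190
tips_top_mid [ 0.62368634 -0.282912    0.16853412] [71.94909341 36.21671269] [395.97445088 210.1614379 ]
tipL [ 0.62106908 -0.2530264   0.16856329] [62.85258492 34.29962343] [384.48825132 211.05570653]
tipR [ 0.62630361 -0.3127976   0.16850496] [81.24983189 38.17863279] [407.43238096 209.27034493]
```

View pics/l4.png

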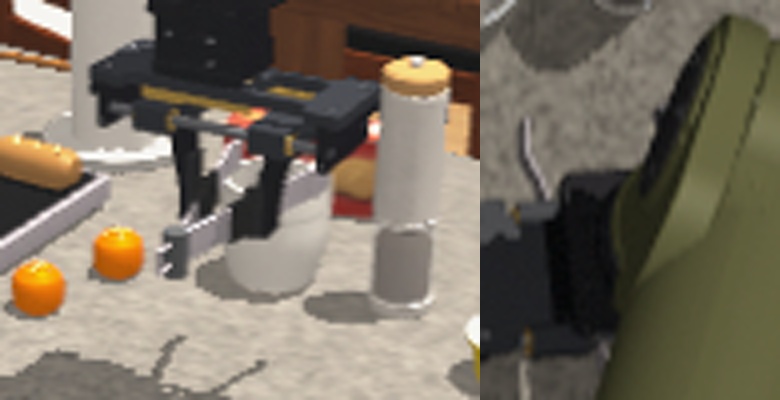

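The crop shows the tongs hanging level in the fingers with the V slightly closed, about 14 cm up. The mug and oranges are undisturbed. I move over to the roll.

Emit:
{"fn": "drive_tool", "kwargs": {"motion": [[[0.06,-1.5,0],[0,0,0],0.17],[[0.06,-3,0],[0,0,0],0.17],[[0.06,-4,0],[0,0,0],0.17],[[0.06,-4,0],[0,0,0],0.17],[[0.06,-4,0],[0,0,0],0.17],[[0.06,-4,0],[0,0,0],0.17],[[0.06,-4,0],[0,0,0],0.17],[[0.06,-4,0],[0,0,0],0.17],[[0.06,-3.5,0],[0,0,0],0.17],[[0.06,-2.5,0],[0,0,0],0.17],[[0.06,-1.5,0],[0,0,0],0.17],[[0.06,-1.2,0],[0,0,0],0.17]]}}

```text
time: 13.1
position: [0.5041, 0.0804, 0.2136]
tool_rot: [3.138, 0.138, -0.001]
ft_force: [0.1, -0.4, -1.7]
grip_width: 0.582
grip_force: 4.7
```

Emit:
{"fn": "drive_tool", "kwargs": {"motion": [[[0,0,2],[0,0,0],0.17],[[0,0,1],[0,0,0],0.17],[[0,0,0],[0,0,0],0.17],[[0,0,0],[0,0,0],0.17]]}}

```text
time: 13.6
position: [0.5048, 0.0795, 0.1842]
tool_rot: [3.139, 0.136, 0.001]
ft_force: [0.6, 0.1, -1.2]
grip_width: 0.587
grip_force: 4.7
```

Run:
```python
from h import *
s=ctrl.get_state();print(s["position"],s["tool_rot"],s["grip_width"],s["grip_force"],s["ft_force"])
im=ctrl.get_image("scene")[:,:,::-1]
t=ctrl.get_image("top")[:,:,::-1]
cv2.imwrite("pics/raw_s5.png",im);cv2.imwrite("pics/raw_t5.png",t)
u,v=pix("scene",(.56,.087,.09)).astype(int);x0,y0=u-35,v-35;print("scene off",x0,y0)
a=cv2.resize(im[y0:y0+70,x0:x0+60],(480,560),interpolation=cv2.INTER_CUBIC)
u,v=pix("top",(.59,.087,.09)).astype(int);print("top off",u-20,v-30)
b=cv2.resize(t[v-30:v+40,u-20:u+20],(320,560),interpolation=cv2.INTER_CUBIC)
cv2.imwrite("pics/l5.png",np.hstack([a,b]))
p=R.from_rotvec(s["tool_rot"]).as_matrix();o=s["position"]+p[:,2]*.056
for n,q in dict(tipL=(.095,-.032,-.012),tipR=(.095,.032,-.012)).items():
  P=o+p@q; print(n,P,(pix("scene",P)-[x0,y0]+.5)*8-.5,(pix("top",P)-[u-20,v-30]+.5)*8-.5)
```

```text
[0.50477421 0.0795022  0.1841514 ] [3.13861864e+00 1.35976638e-01 9.71284114e-04] 0.5874576980568236 4.742094055982307 [ 0.56942127  0.06208517 -1.22068418]
scene off 258 196
top off 235 197
tipL [0.59667796 0.11959826 0.14020816] [281.05876352 138.19148714] [ 53.2365667  198.25675296]
tipR [0.602213   0.05583806 0.14021178] [400.07885817 164.14111183] [248.26392501 182.99119411]
```

View pics/l5.png

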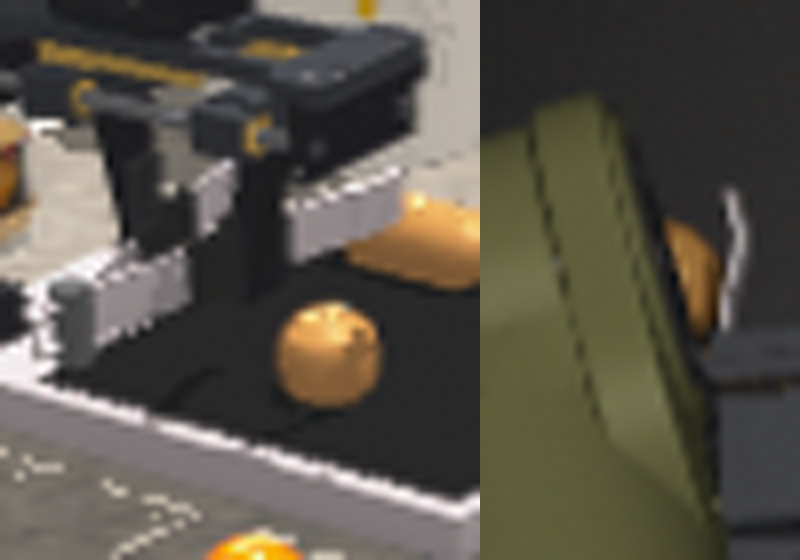

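The held tongs match the geometry: the right tip end is at (402,165) in the scene crop against a predicted (400,164), and at (248,188) in the top crop against (248,183). The roll is at (330,355) in the scene crop. I cross-check its position by rays from both views.

Run:
```python
from h import *
im=cv2.imread("pics/raw_s5.png");hsv=cv2.cvtColor(im,cv2.COLOR_BGR2HSV)
m=((hsv[...,0]>5)&(hsv[...,0]<22)&(hsv[...,1]>90)&(hsv[...,2]>70))[228:252,285:312]
for c,s in blobs(m,(285,228),30):
    print(c,s,[at("scene",c,z)[:2].round(4) for z in(.049,.0515)])
    o,d=ray("scene",c);o2,d2=ray("top",(257.,231.7))
    k=np.linalg.lstsq(np.c_[d,-d2],o2-o,rcond=None)[0];print(o+d*k[0],o2+d2*k[1])
```

```text
[298.53571429 239.97142857] [  7   6  14  13 140] [array([0.5852, 0.0883]), array([0.581 , 0.0844])]
[0.58463273 0.08781852 0.04932302] [0.58454447 0.08790953 0.04931868]
```

Emit:
{"fn": "drive_tool", "kwargs": {"motion": [[[0.2,-0.1,0.5],[0,0,0],0.17],[[0,0,1],[0,0,0],0.17],[[0,0,1.2],[0,0,0],0.17],[[0,0,1.2],[0,0,0],0.17],[[0,0,1.2],[0,0,0],0.17],[[0,0,1],[0,0,0],0.17],[[0,0,0.8],[0,0,0],0.17],[[0,0,0.5],[0,0,0],0.17],[[0,0,0],[0,0,0],0.17],[[0,0,0],[0,0,0],0.17]]}}

```text
time: 14.95
position: [0.5066, 0.081, 0.1101]
tool_rot: [3.138, 0.137, 0.001]
ft_force: [0.0, 0.6, -1.3]
grip_width: 0.588
grip_force: 4.7
```

Run:
```python
from h import *
s=ctrl.get_state();print(s["position"],s["grip_width"],s["grip_force"],s["ft_force"])
im=ctrl.get_image("scene")[:,:,::-1]
t=ctrl.get_image("top")[:,:,::-1]
a=cv2.resize(im[196:266,258:318],(480,560),interpolation=cv2.INTER_CUBIC)
b=cv2.resize(t[197:267,235:275],(320,560),interpolation=cv2.INTER_CUBIC)
cv2.imwrite("pics/l6.png",np.hstack([a,b]))
```

```text
[0.5066044  0.08099054 0.11009458] 0.5880281942568271 4.740642191609368 [ 0.03061448  0.62158125 -1.2777468 ]
```

View pics/l6.png

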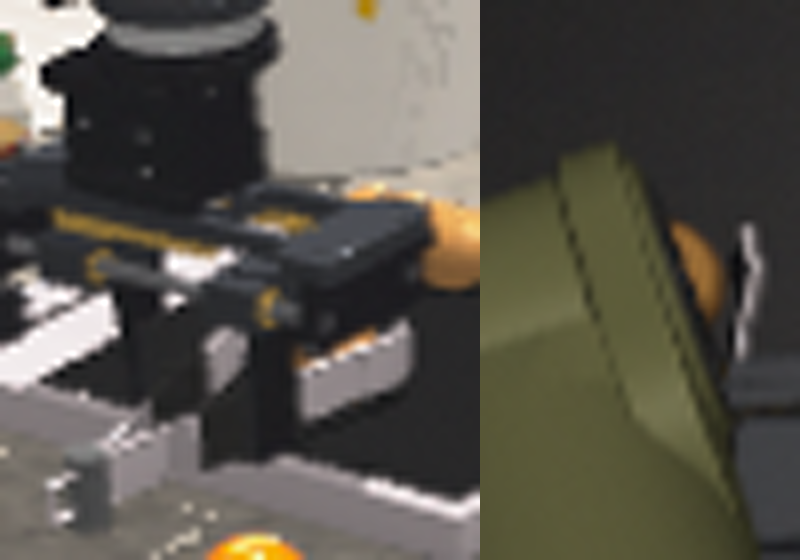

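The right tip plate stands beside the roll, spanning it (top crop: tip 225–350, roll 225–310), and nothing is being touched. Next I close.

Emit:
{"fn": "drive_tool", "kwargs": {"motion": [[[0,0,0],[0,0,0],0.1],[[0,0,0],[0,0,0],0.05],[[0,0,0],[0,0,0],0],[[0,0,0],[0,0,0],-0.05],[[0,0,0],[0,0,0],-0.1],[[0,0,0],[0,0,0],-0.2],[[0,0,0],[0,0,0],-0.3],[[0,0,0],[0,0,0],-0.4],[[0,0,0],[0,0,0],-0.4],[[0,0,0],[0,0,0],-0.4]], "force": 18}}

```text
time: 16.3
position: [0.5063, 0.0809, 0.1097]
tool_rot: [3.139, 0.137, 0.0]
ft_force: [0.3, -0.2, -1.1]
grip_width: 0.42
grip_force: 18.0
```

Run:
```python
from h import *
s=ctrl.get_state();print(s["position"],s["grip_width"],s["grip_force"],s["ft_force"])
im=ctrl.get_image("scene")[:,:,::-1]
t=ctrl.get_image("top")[:,:,::-1]
a=cv2.resize(im[196:266,258:318],(480,560),interpolation=cv2.INTER_CUBIC)
b=cv2.resize(t[197:267,235:275],(320,560),interpolation=cv2.INTER_CUBIC)
cv2.imwrite("pics/l7.png",np.hstack([a,b]))
```

```text
[0.50632418 0.0809001  0.10973347] 0.4196701205593006 17.99998248461634 [ 0.29159877 -0.24892308 -1.06844694]
```

View pics/l7.png

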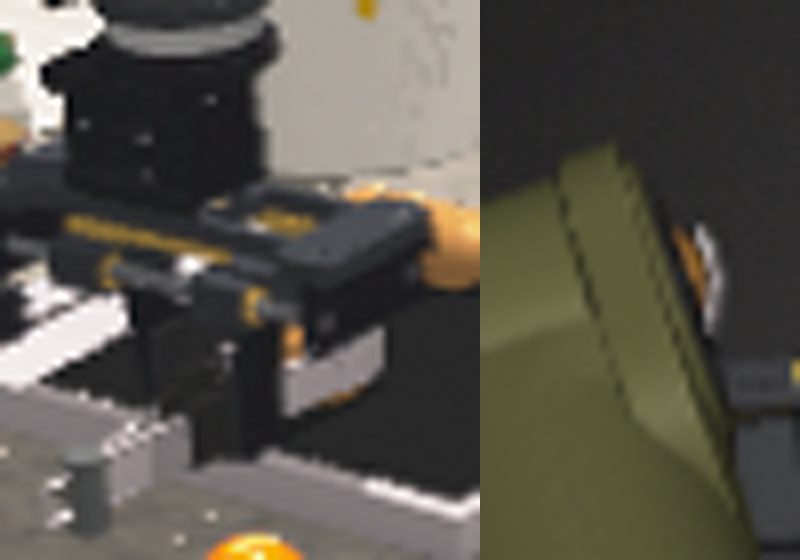

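The right tip presses on the roll's side (the plate at 225–330 covers the roll at 228–310). That was my eleventh picture view, one over the limit of ten. From here I check by numbers only. Now I lift slowly.

Emit:
{"fn": "drive_tool", "kwargs": {"motion": [[[0,0,-0.2],[0,0,0],-0.4],[[0,0,-0.4],[0,0,0],-0.4],[[0,0,-0.6],[0,0,0],-0.4],[[0,0,-0.8],[0,0,0],-0.4],[[0,0,-0.6],[0,0,0],-0.4],[[0,0,-0.4],[0,0,0],-0.4],[[0,0,0],[0,0,0],-0.4],[[0,0,0],[0,0,0],-0.4]]}}

```text
time: 17.4
position: [0.5061, 0.0808, 0.1395]
tool_rot: [3.138, 0.137, -0.001]
ft_force: [-0.6, -0.6, -1.2]
grip_width: 0.426
grip_force: 18.0
```

```bash
cat > rollchk.py <<'E'
from h import *
s=ctrl.get_state();print(s["position"],s["grip_width"],s["grip_force"],s["ft_force"])
p=R.from_rotvec(s["tool_rot"]).as_matrix()
P=s["position"]+p@[.079,0,.056]
for n in("scene","top"):
    im=np.ascontiguousarray(ctrl.get_image(n)[:,:,::-1]);hsv=cv2.cvtColor(im,cv2.COLOR_BGR2HSV)
    m=((hsv[...,0]>5)&(hsv[...,0]<22)&(hsv[...,1]>90)&(hsv[...,1]<215)&(hsv[...,2]>60))
    u,v=pix(n,P).astype(int);a,b=u-30,v-30
    print(n,"exp roll mid now",(u,v),"orig",pix(n,(.584,.0875,.049)).round())
    for c,q in blobs(m[b:b+75,a:a+60],(a,b),4):print("  ",c.round(1),q[:2]+[a,b],q[2:])
E
python3 rollchk.py
```

```text
[0.50614067 0.08084165 0.13951538] 0.4264595982473942 17.99993460997939 [-0.55330934 -0.59682172 -1.21703862]
scene exp roll mid now (np.int64(298), np.int64(230)) orig [298. 240.]
   [320.5 200.5] [320 200] [2 2 4]
   [326.1 200.9] [325 200] [3 3 8]
   [323.4 204.6] [320 203] [ 8  4 18]
   [275.8 217.1] [268 215] [18  5 35]
   [292.5 214.8] [290 214] [ 7  3 12]
   [270.6 220.4] [270 219] [3 5 7]
   [313.5 226.5] [306 221] [ 15  11 122]
   [288.2 225. ] [287 223] [ 4  5 11]
   [325.5 230.4] [323 226] [ 5 10 36]
   [293.5 229.9] [292 228] [ 4  5 17]
   [300.  237.5] [298 237] [5 2 6]
   [284.6 264.6] [283 263] [5 5 7]
   [295.6 270.7] [294 267] [3 8 9]
top exp roll mid now (np.int64(255), np.int64(229)) orig [257. 232.]
   [259.8 227.6] [258 224] [ 4  9 20]
   [275.  265.5] [275 263] [1 6 6]
```

Both visible slivers of the roll rose about 8 px, which matches the 3 cm lift, so it is held. I lift the remaining 9 cm.

Emit:
{"fn": "drive_tool", "kwargs": {"motion": [[[0,0,-0.4],[0,0,0],-0.4],[[0,0,-0.8],[0,0,0],-0.4],[[0,0,-1],[0,0,0],-0.4],[[0,0,-1.2],[0,0,0],-0.4],[[0,0,-1.2],[0,0,0],-0.4],[[0,0,-1.2],[0,0,0],-0.4],[[0,0,-1.2],[0,0,0],-0.4],[[0,0,-1],[0,0,0],-0.4],[[0,0,-0.6],[0,0,0],-0.4],[[0,0,-0.4],[0,0,0],-0.4],[[0,0,0],[0,0,0],-0.4],[[0,0,0],[0,0,0],-0.4]]}}

```text
time: 19.0
position: [0.5061, 0.0808, 0.2293]
tool_rot: [3.139, 0.137, -0.001]
ft_force: [0.0, -0.3, -0.7]
grip_width: 0.425
grip_force: 18.0
```

Emit:
{"fn": "drive_tool", "kwargs": {"motion": [[[0,0,0],[0,0,0],-0.4],[[0,0,0],[0,0,0],-0.4],[[0,0,0],[0,0,0],-0.4],[[0,0,0],[0,0,0],-0.4],[[0,0,0],[0,0,0],-0.4],[[0,0,0],[0,0,0],-0.4],[[0,0,0],[0,0,0],-0.4],[[0,0,0],[0,0,0],-0.4]]}}

```text
time: 20.0
position: [0.5063, 0.0809, 0.2297]
tool_rot: [3.139, 0.137, -0.0]
ft_force: [0.1, -0.3, -1.4]
grip_width: 0.421
grip_force: 18.0
```

```bash
python3 rollchk.py
```

```text
[0.50630955 0.08093568 0.22972636] 0.4208426819900975 17.99997973255813 [ 0.08467465 -0.29377239 -1.4341826 ]
scene exp roll mid now (np.int64(296), np.int64(206)) orig [298. 240.]
   [323.3 185.4] [321 176] [ 5 26 92]
   [303.4 181. ] [303 178] [2 7 7]
   [290.6 187.7] [289 187] [5 2 7]
   [273.2 190.9] [266 188] [18  9 49]
   [286.8 198.1] [286 196] [3 5 9]
   [320.4 199.4] [320 197] [2 5 8]
   [294.4 204.6] [291 203] [10  5 29]
   [322.6 204.4] [320 203] [ 6  4 14]
   [298.5 212.8] [297 212] [4 2 4]
   [309.8 225.4] [299 219] [ 22  13 202]
   [324.3 230.2] [323 227] [ 3  8 16]
top exp roll mid now (np.int64(251), np.int64(223)) orig [257. 232.]
   [237. 193.] [225 193] [25  1 25]
   [273.5 193. ] [267 193] [14  1 14]
   [256.3 222.4] [254 218] [ 5 11 30]
   [272. 262.] [272 260] [1 5 5]
```

```bash
python3 -c "
from bench import ctrl
print(ctrl.close_job())"
```

```text
the job is handed in; nothing more can be done
None
```

The job is handed in at about 20 s: the heat slider is at its off stop, and the tongs hold the round roll about 12 cm above the tray; I viewed 11 pictures, one over the limit of 10.

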